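# Beaker under the bench tap, then open the tap to its stop

### The arm

A 6-joint arm with a two-finger parallel gripper is mounted at the origin on the work surface. World frame = base frame: x ahead of the robot, y to its left, z up, the work surface at z = 0. Lengths are in m, angles in rad, forces in N, time in s.
With the tool pointing down it reaches from about 0.275 to 0.875 m from the base axis. Payload 12.5 kg.
Tool frame: the origin (TCP) lies on the centre line of the jaws, within the pads' length; the fingertips stand r.finger_overhang ahead of it and the grasp point (between the pads) lies 3 mm ahead of it (r.finger_overhang is the distance from the TCP to the fingertips, in m); z points along the fingers, y is the direction in which the jaws open and shut (so a half turn about z gives the same grasp; the last joint's range is limited). The gripper opens to 85 mm and grips with 20 to 120 N. Pads are 22 mm wide; open, the fingers measure 114 mm over their backs; the gripper's body (76 mm by 85 mm) begins 54 mm behind the grasp point. The pads swing forward as they close: fully open they stand 13 mm farther back than shut.
Start: joints at [-1.26, 0.351, 1.652, -0, 1.139, -0.085], TCP at [0.212, -0.507, 0.253] pointing down, gripper open.
Joint ranges: [-2.75, 2.75], [-0.79, 2.1], [0.01, 2.65], [-1.57, 4.71], [0.07, 3.14], [-2.87, 2.87]. Speed limits (rad/s): [2.22, 2.22, 2.79, 3.14, 3.14, 3.14].

### API

Orientations are given as a unit quaternion [x, y, z, w].
In Python, from cell import r, optics gives the robot as it stands. The module is installed in compiled form; this text tells all that it offers. Calls block until the motion is done:
- r.move_to(position, orientation): joint-space move of the TCP to a pose.
- r.move_linear(position, rot=None, vel=0.15): straight line of the TCP; rot=None keeps the orientation; vel is the mean speed in m/s.
- r.set_joints(angles): joint-space move.
- r.set_gripper(opening, squeeze=None): opening from 0.0 (shut) to 1.0 (fully open); squeeze is the grip in N (None keeps the last); returns when the fingers have stopped.
- r.sleep(seconds).
- r.inverse_kinematics(position, orientation): joint angles nearest the present ones, or None.
- optics.get_image(name): name is "side" or "top"; returns a dict with "pixels" (384x512x3 uint8, red, green, blue), "depth" (384x512 float32, m along the optical axis (not along the pixel's ray), 0 where there is no reading), "fx", "fy", "cx", "cy" (pixels), "camera_from_world" (4x4, takes a point from world to camera coordinates). Camera axes: x right, y down, z forward; pixel columns grow to the right and rows downward; lengths in m; the calibration is good to about 2 mm. A picture is of the moment at which its call begins.
A pose or a line that the arm cannot do raises r.PlanningError and nothing moves.
- r.hand_in(): hands the job in, once; it reports no verdict.
Readings, each from a call of its own:
- r.current_t(): time.
- r.current_q(): joint angles.
- r.current_qvel(): joint speeds.
- r.current_effort(): joint torques, N m.
- r.current_tool_pos(): TCP position.
- r.current_ee_rot(): TCP orientation.
- r.current_contact_force(): force on the tool from outside, world axes, zero at the start.
- r.current_torque(): the same for the moment, N m.
- r.current_opening(): opening from 0.0 (shut) to 1.0 (fully open).
Only numpy, scipy, OpenCV 4.12 (cv2) and the standard library are available. Lean on these libraries where they do the work, as an engineer would, in place of code of your own. Each camera call takes 0.05 s, during which the arm holds its last target. There are 200 camera calls.

### The job

Stand the empty beaker upright on the balance pan, centred under the spout of the bench tap, and let go of it. Then open the tap fully by turning its lever round until you feel it come up against its open stop, a little beyond the quarter turn. Do not open the tap before the beaker is under it, and leave the other containers where they are.

Things in the scene. Friction and masses are not known exactly. Their poses are not given: they have to be found in the camera images.
- beaker: empty open-topped straight round beaker of plain white plastic, 60 mm outside diameter, 80 mm high, wall 3 mm, floor 4 mm, about 80 g. Origin: centre of its underside; z up its axis. It starts upright on the bench, in a row with the two closed containers, any order
- station: fixed steel bench tap over a white balance. Origin on the bench below the spout; z up, -x to the balance's front, +y along the pipe from spout to post. Balance 190 (x) by 170 (y) mm, centred at x = -30 mm, top 34 mm up; round pan 116 mm across. Pipe 19 mm thick, axis 190 mm up, ends in a post at y = 165 mm (26 mm thick, foot 90 by 80 by 12 mm)
- spout (a point): centre of the spout's mouth: a 21 mm thick tube hanging down from the pipe's end, mouth 158 mm above the bench, 118 mm above the pan; axes as station
- pan (a point): centre of the pan's top face, 40 mm above the bench, straight below the spout, axes as station
- stem (a point): point on the pipe's axis where the lever's stem leaves it, 65 mm along the pipe from the spout and 190 mm above the bench, axes as station. Valve body here is 34 mm thick and 50 mm long; the stem, 18 mm thick, leans 35 degrees from vertical towards station -x
- tap_pivot (a point): point on the stem's axis at the mid-thickness of the lever, 45 mm from the pipe's axis. Its axes turn with the lever: x along the lever from pivot to tip, z outward along the leaning stem, y across the lever
- tap_tip (a point): free end of the lever, 90 mm from the pivot, same axes as tap_pivot. The lever is a straight bar turning in the plane square to the leaning stem: black grip 16 mm wide, 11 mm thick, from 30 to 90 mm from the pivot; hub 26 mm across
- tap (a joint): lever angle, rad: 0 at the closed stop (lever square to the pipe, pointing to station +x and up); grows clockwise seen from outside along the stem, tip going to station -y. 1.57: parallel to the pipe; the open stop lies somewhat beyond, exact angle not known: turn until it stops. Stiff (about 4 N at the grip), stays where left; starts 0 to 0.35
- amber: closed amber bottle, 60 mm diameter, 115 mm high, standing by; origin at the centre of its underside
- jar: closed white jar, 62 mm diameter, 70 mm high, standing by; origin at the centre of its underside
- tiprack: closed grey box of pipette tips, 85 by 125 by 55 mm, standing by; origin at the centre of its underside

How it is judged:
On the way, in this order (a step that is already met when the one before it is completed fails the run):
1. the beaker stands upright and released on the pan under the spout, the tap still shut (horizontal distance between beaker and spout below 0.015 m and z of beaker in the frame of pan between -0.005 and 0.006 m and angle between beaker's own z axis and vertical below 0.1 rad and contact force between the fingers and beaker below 0.2 N and value of joint tap below 0.6 rad), for 0.3 s.
2. the tap lever is turned up to its open stop (value of joint tap above 1.63 rad), for 0.2 s.
At the end, for the whole second after the job is handed in: The beaker stands upright (within 0.1 rad) and at rest on the pan, its axis within 15 mm of the spout's; the tap lever is within 0.05 rad of its open stop; amber bottle, jar and tip box are within 30 mm of where they began (horizontal distance between beaker and spout below 0.015 m and z of beaker in the frame of pan between -0.005 and 0.006 m and angle between beaker's own z axis and vertical below 0.1 rad and linear speed of beaker below 0.02 m/s and value of joint tap above 1.63 rad and distance of each of amber, jar, tiprack from where it was at the start of the episode below 0.03 m); the robot touches nothing.
It fails at once if the tap is opened more than 0.7 rad with the beaker not under the spout (more than 25 mm off) (value of joint tap above 0.7 rad and horizontal distance between beaker and spout above 0.025 m).
It fails at once if another container is tipped or shoved more than 30 mm (distance of any of amber, jar, tiprack from where it was at the start of the episode above 0.03 m or angle between any of amber, jar's own z axis and vertical above 0.4 rad).
It also fails if it takes over 72 s, if anything falls off the work surface, if the arm or the gripper's body presses on something with over 40 N, if the wrist force passes 120 N, or if a joint passes its speed limit or range.

## Working session

There is one attempt and no reset: what is moved stays moved. The work goes in short steps, each a Python script; the robot and the scene stay as the last script left them, time stands still between calls to the robot, and variables do not carry over. Pictures are saved under pics/ and viewed, about 8 in all and at most 12, crops included, and the job is handed in when it is done.

```bash
mkdir -p pics; cat > h.py <<'E'
import numpy as np, cv2
from cell import r, optics
def snap(name, fn=None):
    d=optics.get_image(name)
    if fn: cv2.imwrite('pics/'+fn, d['pixels'][:,:,::-1])
    return d
def world(d):
    "per-pixel world points from depth (nan where none)"
    z=d['depth'].astype(float); z[z==0]=np.nan
    v,u=np.mgrid[:z.shape[0],:z.shape[1]]
    P=np.stack([(u-d['cx'])/d['fx']*z,(v-d['cy'])/d['fy']*z,z,np.ones_like(z)],-1)
    return (P@np.linalg.inv(d['camera_from_world']).T)[...,:3]
E
python3 - <<'E'
from h import *
ims=[]
for n in("top","side"):
    d=snap(n,n+'1.png'); np.savez(n+'1.npz',**d)
    T=np.linalg.inv(d['camera_from_world']);print(n,T[:3,3].round(3),T[:3,2].round(3),T[:3,0].round(3),d['fx'])
print(r.current_t(),r.finger_overhang,r.current_ee_rot())
E
```

```text
top [ 0.494 -0.059  1.327] [ 0.132  0.019 -0.991] [-0.018 -1.    -0.022] 407.06039718481077
side [0.232 0.679 0.791] [ 0.389 -0.696 -0.603] [-0.879 -0.477 -0.016] 435.2970304853254
0.1 0.022 [ 9.80480203e-01  1.96617150e-01 -7.59655490e-05 -5.10969044e-04]
```

View pics/top1.png

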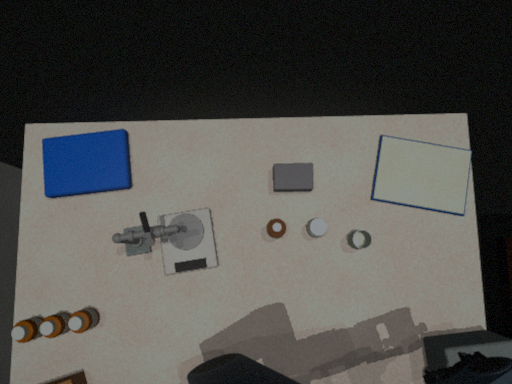

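View pics/side1.png

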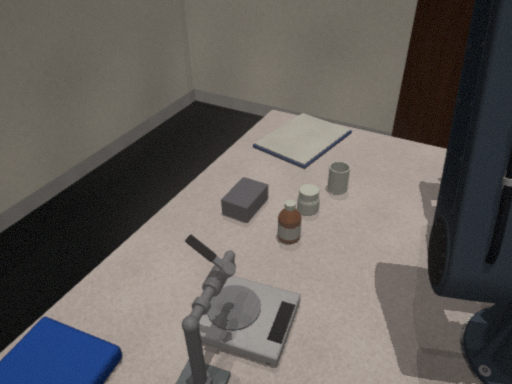

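The top view shows the tap at (125–186, 235) with its lever pointing up at (145, 222) and the pan at (186, 232). The amber bottle is at (276, 228), the jar at (317, 227), the beaker at (359, 239) and the tip box at (293, 177). The side view agrees. Next I'll turn these into metric positions.

```bash
cat > m.py <<'E'
from h import *
def station(d,s):
    W=world(d); S=world(s)
    v,u=np.mgrid[:384,:512]
    box=(abs(u-165)<65)&(v>195)&(v<285)
    # balance top (z 34) rectangle
    m=box&(abs(W[...,2]-.034)<.006)&(u>155)
    pts=W[m][:,:2].astype(np.float32)
    rc=cv2.minAreaRect(pts*1000); print('balance rect',rc,m.sum())
    # pan via colour: darker grey disc, z~40
    return W,S
if __name__=='__main__':
    d=dict(np.load('top1.npz')); s=dict(np.load('side1.npz'))
    W,S=station(d,s); v,u=np.mgrid[:384,:512]
    for nm,c,z in(('beaker',(359,239),.08),('jar',(317,227),.07),('amber',(276,228),.115)):
        m=(np.hypot(u-c[0],v-c[1])<18)
        w=W[m]; t=w[(w[:,2]>z-.012)]
        (x,y),rad=cv2.minEnclosingCircle((t[:,:2]*1000).astype(np.float32))
        print(nm,'top pts',len(t),t[:,2].max().round(3),np.round((x,y,rad),1), t[:,:2].mean(0).round(4))
    b=(abs(u-150)<45)&(abs(v-230)<30)
    for nm,X,q in(('top',W,b),('side',S,(u>160)&(u<290)&(v>225)&(v<345))):
        p=X[q&(X[...,2]>.17)]; print(nm,'high pts',len(p),p.min(0).round(3),p.max(0).round(3))
        np.save(nm+'hi.npy',p)
        c=p[abs(p[:,2]-.196)<.008]  # upper part of pipe
        print(cv2.fitLine((c[:,:2]).astype(np.float32),cv2.DIST_HUBER,0,.01,.01).ravel().round(4))
    print('tiprack',W[170:186,280:306].reshape(-1,3).mean(0))
    big=cv2.hconcat([cv2.resize(d['pixels'][190:290,100:225],None,fx=3.2,fy=3.2,interpolation=2),
      cv2.resize(s['pixels'][220:345,170:310],None,fx=2.8,fy=2.56,interpolation=2)])
    cv2.imwrite('pics/crop1.png',cv2.convertScaleAbs(big[:,:,::-1],alpha=1.6))
E
python3 m.py
```

```text
balance rect ((539.4771728515625, 182.9044189453125), (189.35906982421875, 170.0759735107422), 8.296449661254883) 2573
beaker top pts 84 0.085 [ 533.5 -359.4   30.5] [ 0.5336 -0.3608]
jar top pts 249 0.075 [ 573.3 -229.2   27.3] [ 0.573  -0.2287]
amber top pts 68 0.121 [ 572.5 -100.1   13.7] [ 0.5725 -0.0998]
top high pts 784 [0.521 0.177 0.173] [0.609 0.364 0.284]
[ 0.1473 -0.9891  0.5559  0.2717]
side high pts 1926 [0.519 0.18  0.17 ] [0.608 0.366 0.284]
[ 0.1456 -0.9893  0.5451  0.3011]
tiprack [nan nan nan]
```

View pics/crop1.png

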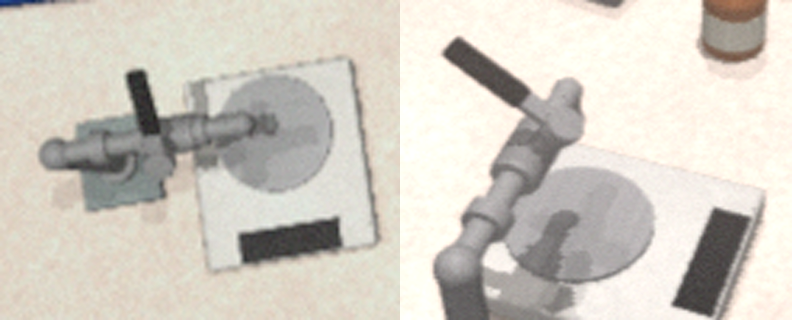

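The balance rectangle (189×170 mm) and the pipe direction both give a yaw of about 8.3°, and the lever tip height of 0.284 m fits a nearly closed lever. The crop shows the pan centre at about top pixel (186, 231). Next come a pan check, the lever angle and IK checks.

```bash
cat >> h.py <<'E'
from scipy.spatial.transform import Rotation as R
def ray(d,uv,z):
    T=np.linalg.inv(d['camera_from_world']); k=T[:3,:3]@[(uv[0]-d['cx'])/d['fx'],(uv[1]-d['cy'])/d['fy'],1]
    return T[:3,3]+k*(z-T[2,3])/k[2]
YAW=np.radians(8.35); ORG=np.array([.5692,.1872,0.])
ST=R.from_euler('z',YAW).as_matrix()
sw=lambda p: ORG+ST@np.asarray(p,float)      # station -> world
a=np.radians(35); N=np.array([-np.sin(a),0,np.cos(a)]); E1=np.array([np.cos(a),0,np.sin(a)])
PIV=np.array([0,.065,.19])+.045*N
def q_axes(z,y):
    z=np.asarray(z,float); y=np.asarray(y,float); return R.from_matrix(np.stack([np.cross(y,z),y,z],1)).as_quat()
def q_grasp(az,tilt,s):
    c=np.cos(az);n=np.sin(az); return q_axes([np.cos(tilt)*c,np.cos(tilt)*n,-np.sin(tilt)],[-s*n,s*c,0])
def tcp(point,q,ahead=.003): return np.asarray(point)-ahead*R.from_quat(q).as_matrix()[:,2]
def lever(th,rad,off,depth,ax,s):
    "fist pose: rad along lever, off behind its midline, fingertips depth past lever plane; ax: tool axis along the lever"
    l=np.cos(th)*E1-np.sin(th)*np.array([0,1,0]); t=-np.sin(th)*E1-np.cos(th)*np.array([0,1,0])
    p=PIV+rad*l-off*t+N*(r.finger_overhang-depth)
    z=-N; y=s*l if ax=='y' else s*t
    return sw(p),q_axes(ST@z,ST@y)
E
cat > c.py <<'E'
from h import *
d=dict(np.load('top1.npz')); s=dict(np.load('side1.npz'))
print('pan ray',ray(d,(186.1,231.4),.04), 'beaker rays',ray(d,(359,239),.04))
for n in('top','side'):
    I=(d if n=='top' else s); W=world(I); g=I['pixels'].astype(int).max(2)
    m=(W[...,2]>.225)&(g<40); p=(W[m]-ORG)@ST
    rel=p-PIV; th=np.arctan2(-rel[:,1],rel@E1); rr=np.hypot(rel[:,1],rel@E1)
    k=(rr>.03)&(rr<.1); print(n,'lever th',np.median(th[k]),k.sum(),'r',rr[k].min(),rr[k].max(),'n',np.median(rel[k]@N))
B=np.array([.5335,-.3595,0]); azb=np.arctan2(B[1],B[0]); azs=np.arctan2(ORG[1],ORG[0])
for t in(20,30,40):
  for sg in(1,-1):
    out=[]
    for az,c,zs in((azb,B,(.05,.2)),(azs,ORG,(.09,.2))):
      q=q_grasp(az,np.radians(t),sg)
      for z in zs:
        for back in(0,.12,.18):
          p=c+[0,0,z]-back*np.array([np.cos(az),np.sin(az),0])
          k=r.inverse_kinematics(tcp(p,q),q); out.append(None if k is None else list(np.round(k,2)))
    print(t,sg,sum(o is None for o in out),out[0],out[6],out[8])
for ax in'xy':
  for sg in(1,-1):
    ks=[r.inverse_kinematics(*lever(th,.072,.025,.012,ax,sg)) for th in(-.3,0,.8,1.6,1.85)]
    print(ax,sg,[None if k is None else list(np.round(k,2)) for k in ks])
E
python3 c.py
```

```text
pan ray [0.56657528 0.18312735 0.04      ] beaker rays [ 0.53226852 -0.36038643  0.04      ]
top lever th 0.06449457467477894 98 r 0.03259096405543941 0.08876190053241358 n 0.004190065312222249
  return _methods._mean(a, axis=axis, dtype=dtype,
  ret = ret.dtype.type(ret / rcount)
Traceback (most recent call last):
  File "c.py", line 8, in <module>
    k=(rr>.03)&(rr<.1); print(n,'lever th',np.median(th[k]),k.sum(),'r',rr[k].min(),rr[k].max(),'n',np.median(rel[k]@N))
                                                                        ~~~~~~~~~^^
ValueError: zero-size array to reduction operation minimum which has no identity
```

```bash
cat > p.py <<'E'
from h import *
d=dict(np.load('top1.npz')); s=dict(np.load('side1.npz'))
print('side pan eyeballed',ray(s,(233.6,307.5),.04))
for n,I in(('top',d),('side',s)):
    W=world(I); g=cv2.GaussianBlur(I['pixels'],(3,3),0).max(2); c=np.hypot(W[...,0]-ORG[0],W[...,1]-ORG[1])
    near=(c<.075)&(W[...,2]>.025)&(W[...,2]<.055)
    t,_=cv2.threshold(g[near].reshape(-1,1),0,255,cv2.THRESH_OTSU)
    m=(near&(g<t)).astype(np.uint8); m=cv2.morphologyEx(m,cv2.MORPH_OPEN,np.ones((3,3)))
    k=max(cv2.findContours(m,0,1)[0],key=cv2.contourArea)[:,0]
    P=np.array([ray(I,uv,.04)[:2] for uv in k])*1000
    (x,y),R_=cv2.minEnclosingCircle(P.astype(np.float32)); print(n,t,len(P),x,y,R_)
    # robust circle, R fixed 58: keep boundary points
    from scipy.optimize import least_squares
    f=least_squares(lambda q:np.hypot(*(P-q).T)-58,[569,187],loss='soft_l1',f_scale=1); print(f.x,np.median(abs(f.fun)))
E
python3 p.py; sed -i "s/for n in('top','side'):/for n in('top',):/" c.py; python3 c.py
```

```text
side pan eyeballed [0.56451887 0.19174197 0.04      ]
top 117.0 129 565.3104248046875 193.91055297851562 66.03484344482422
[566.72517918 186.10127105] 2.4500076988549964
side 129.0 160 567.1176147460938 198.9047088623047 66.99635314941406
[565.52050384 193.13642967] 2.471613387463833
pan ray [0.56657528 0.18312735 0.04      ] beaker rays [ 0.53226852 -0.36038643  0.04      ]
top lever th 0.06449457467477894 98 r 0.03259096405543941 0.08876190053241358 n 0.004190065312222249
20 1 1 [np.float64(-0.71), np.float64(0.87), np.float64(2.09), np.float64(3.02), np.float64(1.05), np.float64(1.59)] [np.float64(0.19), np.float64(0.76), np.float64(2.22), np.float64(3.01), np.float64(1.06), np.float64(1.59)] [np.float64(0.07), np.float64(0.88), np.float64(2.62), np.float64(2.91), np.float64(1.57), np.float64(1.48)]
20 -1 1 [np.float64(-0.71), np.float64(0.87), np.float64(2.09), np.float64(3.02), np.float64(1.05), np.float64(-1.55)] [np.float64(0.19), np.float64(0.76), np.float64(2.22), np.float64(3.01), np.float64(1.06), np.float64(-1.55)] [np.float64(0.07), np.float64(0.88), np.float64(2.62), np
[... 2924 characters left out ...]
64(0.35), np.float64(1.86)], [np.float64(0.25), np.float64(0.22), np.float64(2.0), np.float64(-0.19), np.float64(0.32), np.float64(2.12)]]
y -1 [[np.float64(0.48), np.float64(0.32), np.float64(1.77), np.float64(-0.4), np.float64(0.5), np.float64(-2.81)], [np.float64(0.44), np.float64(0.31), np.float64(1.76), np.float64(-0.35), np.float64(0.5), np.float64(-2.59)], [np.float64(0.32), np.float64(0.28), np.float64(1.82), np.float64(-0.24), np.float64(0.45), np.float64(-1.98)], [np.float64(0.26), np.float64(0.23), np.float64(1.95), np.float64(-0.18), np.float64(0.35), np.float64(-1.28)], [np.float64(0.25), np.float64(0.22), np.float64(2.0), np.float64(-0.19), np.float64(0.32), np.float64(-1.02)]]
```

Spout estimates: balance (569, 187), top pan fit (567, 186), side pan fit (566, 193), pipe end y≈187. I'll use (567, 188). The lever starts at about 0.06 rad. I'll pick the beaker with a 30° tilted grasp and s=-1.

```bash
sed -i 's/\[.5692,.1872,0.\]/[.567,.188,0.]/' h.py; cat > pick.py <<'E'
from h import *
B=np.array([.533,-.3598,0]); az=np.arctan2(B[1],B[0]); u=np.array([np.cos(az),np.sin(az),0]); q=q_grasp(az,np.radians(30),-1)
g=B+[0,0,.05]
r.set_gripper(1.0,25)
r.move_to(tcp(g-.12*u+[0,0,.2],q),q); print(r.current_t())
r.move_linear(tcp(g+[0,0,.13],q)); r.move_linear(tcp(g,q),vel=.1)
print(r.current_contact_force().round(2) if hasattr(r.current_contact_force(),'round') else r.current_contact_force())
r.set_gripper(0.0,25); print('open',r.current_opening(),r.current_t())
r.move_linear(tcp(g+[0,0,.05],q),vel=.1)
print(r.current_contact_force(),r.current_opening(),r.current_tool_pos(),r.current_t())
d=snap('top','pick.png'); s=snap('side')
cv2.imwrite('pics/pick.png',cv2.hconcat([d['pixels'][180:330,240:440],s['pixels'][100:250,200:400]])[:,:,::-1])
E
python3 pick.py
```

```text
2.6917
[ 0.11 -0.06  0.68]
open 0.7047706470311093 5.5833
[ 0.3782435   0.37729664 -0.53500781] 0.7027797968338111 [ 0.53064728 -0.35821822  0.10108441] 6.2333
```

View pics/pick.png

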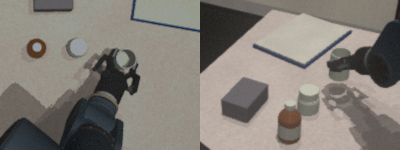

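The opening of 0.70 (60 mm) and both views show the beaker gripped upright and lifted. Next I'll carry it to the pan, set it down and check it before releasing.

```bash
cat > place.py <<'E'
from h import *
B=np.array([.533,-.3598,0]); az=np.arctan2(B[1],B[0]); u=np.array([np.cos(az),np.sin(az),0]); q=q_grasp(az,np.radians(30),-1)
r.move_linear(tcp(B+[0,0,.2]-.15*u,q),vel=.2)
az=np.arctan2(ORG[1],ORG[0]); u=np.array([np.cos(az),np.sin(az),0]); q=q_grasp(az,np.radians(30),-1)
g=ORG+[0,0,.09]
r.move_to(tcp(g-.17*u+[0,0,.11],q),q)
r.move_linear(tcp(g-.17*u+[0,0,.014],q),vel=.12); r.move_linear(tcp(g+[0,0,.014],q),vel=.12)
f0=np.array(r.current_contact_force()); print('t',r.current_t(),f0)
for dz in np.arange(.010,-.006,-.002):
    r.move_linear(tcp(g+[0,0,dz],q),vel=.03); f=np.array(r.current_contact_force())-f0; print(round(dz,3),f.round(2))
    if f[2]>1.5: break
print('t',r.current_t(),r.current_opening(),r.current_tool_pos())
d=snap('top'); s=snap('side'); np.savez('top2.npz',**d); np.savez('side2.npz',**s)
cv2.imwrite('pics/place.png',cv2.resize(cv2.hconcat([d['pixels'][170:290,100:260],s['pixels'][220:340,150:310]]),None,fx=2.4,fy=2.4,interpolation=2)[:,:,::-1])
E
python3 place.py
```

```text
t 11.4167 [-0.52625488 -0.5424628  -0.76777233]
0.01 [-0.11  0.5   0.8 ]
0.008 [ 0.44  0.55 -0.85]
0.006 [0.19 1.1  0.9 ]
0.004 [0.3  1.32 0.99]
0.002 [ 1.23  0.62 -0.01]
0.0 [0.74 1.64 5.24]
t 12.95 0.7058266699485861 [0.56503568 0.18734915 0.09211771]
```

View pics/place.png

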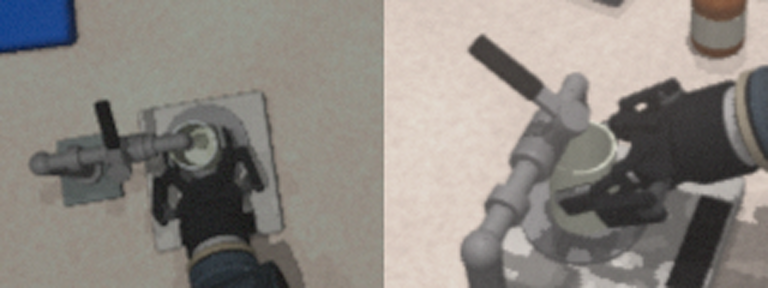

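The beaker touched the pan at the expected height (5 N at dz=0). Both views show it under the spout, with its rim centre near (198, 145) in the top crop. I'll release, retreat and measure how well it is centred.

```bash
cat > rel.py <<'E'
from h import *
from scipy.optimize import least_squares
az=np.arctan2(ORG[1],ORG[0]); u=np.array([np.cos(az),np.sin(az),0]); q=q_grasp(az,np.radians(30),-1); g=ORG+[0,0,.09]
r.set_gripper(1.0); r.sleep(.4)
r.move_linear(tcp(g-.19*u,q),vel=.12)
r.move_linear(tcp(g-.19*u+[0,0,.17],q),vel=.2)
print(r.current_t(),r.current_contact_force())
d=snap('top'); s=snap('side')
for n,I in(('top',d),('side',s)):
    W=world(I); c=np.hypot(W[...,0]-ORG[0],W[...,1]-ORG[1])
    P=W[(c<.05)&(W[...,2]>.112)&(W[...,2]<.13)]*1000
    f=least_squares(lambda x:np.hypot(*(P[:,:2]-x).T)-28.5,[567,188],loss='soft_l1',f_scale=1)
    print(n,len(P),'rim centre',f.x,np.median(abs(f.fun)),'z',np.median(P[:,2]))
cv2.imwrite('pics/rel.png',cv2.resize(cv2.hconcat([d['pixels'][170:290,100:260],s['pixels'][220:340,150:310]]),None,fx=2.4,fy=2.4,interpolation=2)[:,:,::-1])
E
python3 rel.py
```

```text
Traceback (most recent call last):
  File "rel.py", line 6, in <module>
    r.move_linear(tcp(g-.19*u+[0,0,.17],q),vel=.2)
    ~~~~~~~~~~~~~^^^^^^^^^^^^^^^^^^^^^^^^^^^^^^^^^
cell.PlanningError: the arm cannot follow that straight line within its joint ranges
```

```bash
sed -i '/^r\./d' rel.py; python3 rel.py
```

```text
15.5583 [-0.15769719  0.63011509 -0.11369065]
top 68 rim centre [567.78505735 187.12211658] 0.7433657692805102 z 119.40197737043357
side 151 rim centre [566.11581724 188.91564753] 0.6941803695839361 z 118.45181269024452
```

View pics/rel.png

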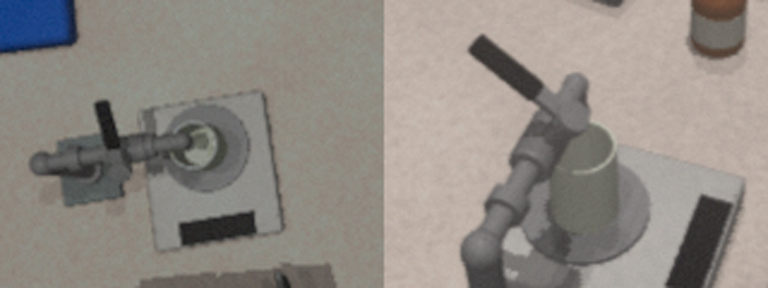

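The beaker stands within about 2 mm of the spout estimate, upright with its rim at 119 mm, and it is released with the lever still shut. Now the lever: shut fist, tool along the stem, pushing on an arc.

```bash
cat > push.py <<'E'
from h import *
K=dict(rad=.072,depth=.012,ax='y',s=1)
def L(th,**k): return lever(th,**{**K,'off':.019,**k})
az=np.arctan2(ORG[1],ORG[0]); u=np.array([np.cos(az),np.sin(az),0]); q=q_grasp(az,np.radians(30),-1); g=ORG+[0,0,.09]
r.move_linear(tcp(g-.17*u,q),vel=.12); r.move_linear(tcp(g-.17*u+[0,0,.11],q),vel=.15)
r.set_gripper(0.0)
qL=np.array(r.inverse_kinematics(*L(.06,off=.05,depth=-.10))); print(qL.round(2))
mid=qL.copy(); mid[0]=-.35; r.set_joints(mid); print(r.current_tool_pos(),r.current_t())
r.move_to(*L(.06,off=.05,depth=-.10)); r.move_linear(L(.06,off=.05)[0],vel=.1)
f0=np.array(r.current_contact_force()); print('t',r.current_t(),'f0',f0.round(2))
r.move_linear(L(.06,off=.026)[0],vel=.05)
th=.06
while th<1.95:
    p,o=L(th); r.move_linear(p,o,vel=.06 if th<1.5 else .03)
    t=-np.sin(th)*E1-np.cos(th)*np.array([0,1,0])
    f=(np.array(r.current_contact_force())-f0)@ST; ft=-f@t
    print(round(th,3),'ft',ft.round(2),'|f|',np.linalg.norm(f).round(1))
    if np.linalg.norm(f)>(14 if th<1.5 else 11): break
    th+= .12 if th<1.5 else .025
print('t',r.current_t())
d=snap('top'); s=snap('side')
cv2.imwrite('pics/push.png',cv2.resize(cv2.hconcat([d['pixels'][170:290,100:260],s['pixels'][220:340,150:310]]),None,fx=2.4,fy=2.4,interpolation=2)[:,:,::-1])
E
python3 push.py
```

```text
[ 0.52  0.12  1.76 -0.33  0.71  0.63]
[ 0.55602729 -0.20785743  0.36932909] 20.2833
t 23.375 f0 [ 0.39  0.31 -0.57]
0.06 ft 0.99 |f| 1.0
0.18 ft -0.43 |f| 0.6
0.3 ft -0.38 |f| 1.0
0.42 ft -0.14 |f| 0.5
0.54 ft -1.39 |f| 1.8
0.66 ft -0.22 |f| 1.5
0.78 ft -0.73 |f| 1.8
0.9 ft 0.57 |f| 0.9
1.02 ft 0.22 |f| 1.0
1.14 ft -0.07 |f| 1.6
1.26 ft -0.37 |f| 0.5
1.38 ft 0.48 |f| 0.8
1.5 ft 0.27 |f| 1.0
1.525 ft 1.69 |f| 2.8
1.55 ft 2.19 |f| 3.2
1.575 ft 2.44 |f| 3.3
1.6 ft 2.6 |f| 3.2
1.625 ft 1.88 |f| 2.7
1.65 ft 3.02 |f| 3.6
1.675 ft 2.36 |f| 2.6
1.7 ft 7.99 |f| 8.4
1.725 ft 12.9 |f| 14.0
t 30.275
```

View pics/push.png

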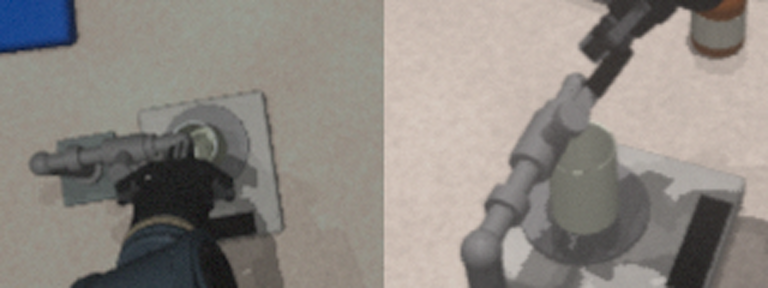

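The force stayed at 2–3 N up to 1.675 rad, then climbed to 13 N at 1.725, which fits the open stop. The side view shows the lever lying along the pipe and the beaker standing. I'll back off and measure the lever.

```bash
cat > back.py <<'E'
from h import *
L=lambda th,off,dep: lever(th,.072,off,dep,'y',1)
r.move_linear(L(1.70,.032,.012)[0],vel=.05); r.move_linear(L(1.70,.032,-.10)[0],vel=.12)
q=np.array(r.current_q()); q[0]=-.45; r.set_joints(q); print('t',r.current_t(),r.current_contact_force())
E
cat > chk.py <<'E'
from h import *
from scipy.optimize import least_squares
d=snap('top'); s=snap('side')
for n,I in(('top',d),('side',s)):
    W=world(I); g=I['pixels'].astype(int).max(2)
    p=(W[(W[...,2]>.205)&(g<45)]-ORG)@ST; rel=p-PIV; rr=np.hypot(rel[:,1],rel@E1); k=(rr>.03)&(rr<.1)&(abs(rel@N)<.02)
    if k.sum()>5:
        X=np.stack([rel[k]@E1,-rel[k][:,1]],1).astype(np.float32); l=cv2.fitLine(X,cv2.DIST_HUBER,0,.01,.01).ravel()
        th=np.arctan2(rel[k]@N*0-rel[k][:,1],rel[k]@E1); print(n,k.sum(),'th median',np.median(th).round(3),'line',np.arctan2(l[1],l[0]).round(3),'rmax',rr[k].max().round(3))
    P=W[(np.hypot(W[...,0]-ORG[0],W[...,1]-ORG[1])<.05)&(W[...,2]>.112)&(W[...,2]<.13)]*1000
    f=least_squares(lambda x:np.hypot(*(P[:,:2]-x).T)-28.5,[567,188],loss='soft_l1',f_scale=1)
    print(n,'rim',f.x.round(1),np.median(P[:,2]).round(1))
W=world(d); v,u=np.mgrid[:384,:512]
for nm,c,z in(('jar',(317,227),.058),('amber',(276,228),.103)):
    t=W[(np.hypot(u-c[0],v-c[1])<18)&(W[...,2]>z)&(W[...,2]<z+.03)]; print(nm,len(t),t.mean(0).round(3) if len(t) else '')
cv2.imwrite('pics/chk.png',cv2.resize(cv2.hconcat([d['pixels'][150:290,110:350],s['pixels'][200:340,150:310]]),None,fx=2,fy=2,interpolation=2)[:,:,::-1])
E
python3 back.py && python3 chk.py
```

```text
t 33.2833 [-0.43924429  0.62981297 -0.08953583]
top 101 th median 1.636 line -1.395 rmax 0.09
top rim [568.  187.4] 118.3
side rim [566.1 188.9] 118.1
jar 245 [ 0.573 -0.229  0.069]
amber 69 [ 0.572 -0.1    0.114]
```

View pics/chk.png

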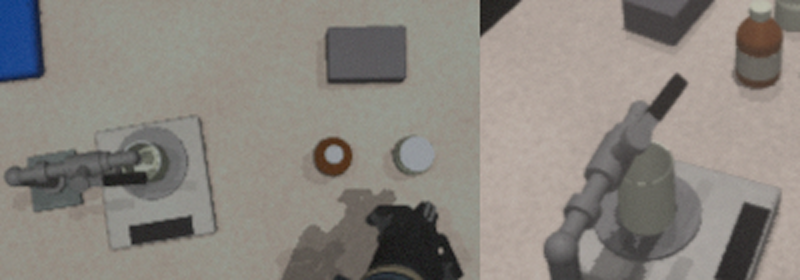

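The picture shows the lever along the pipe, slightly past parallel, the beaker under the spout and the other containers in place. The two angle estimates (1.64 median, 1.75 line) straddle the threshold. One more measurement, using the grip's pixel axis rather than depth, should settle it.

```bash
cat > chk2.py <<'E'
from h import *
# cast grip-mask pixels' rays onto the lever plane, fit line there
nW=ST@N
for n in('top','side'):
    I=snap(n); W=world(I); g=I['pixels'].astype(int).max(2)
    rel=(W-ORG)@ST-PIV; rr=np.hypot(rel[...,1],rel@E1)
    near=(rr<.1)&(abs(rel@N)<.02)&(rr>.03)&(W[...,2]>.2)
    m=(near&(g<65)).astype(np.uint8); k,lab,st,_=cv2.connectedComponentsWithStats(m); m=lab==1+np.argmax(st[1:,4])
    T=np.linalg.inv(I['camera_from_world']); v,u=np.nonzero(m)
    D=np.stack([(u-I['cx'])/I['fx'],(v-I['cy'])/I['fy'],np.ones(len(u))],1)@T[:3,:3].T
    p0=sw(PIV)+.004*nW; P=T[:3,3]+D*(((p0-T[:3,3])@nW)/(D@nW))[:,None]
    q=(P-ORG)@ST-PIV; X=np.stack([q@E1,-q[:,1]],1).astype(np.float32)*1000
    (c,sz,_)=cv2.minAreaRect(X); b=cv2.boxPoints((c,sz,_)); l=b[1]-b[0] if np.linalg.norm(b[1]-b[0])>np.linalg.norm(b[2]-b[1]) else b[2]-b[1]; l=l*np.sign(l[1])
    print(n,len(u),'centre',np.round(c,1),'size',np.round(sz,1),'dir',np.arctan2(l[1],l[0]).round(3),'pivot-centre',np.arctan2(c[1],c[0]).round(3))
E
python3 chk2.py
```

```text
top 131 centre [-3.2 62.6] size [19.1 58.8] dir 1.766 pivot-centre 1.622
side 147 centre [-5.1 58.3] size [12.9 55.7] dir 1.712 pivot-centre 1.658
```

The direction fits (1.71–1.77) and the pivot-to-centre angles (1.62–1.66) average about 1.69. That agrees with the force stop at a commanded 1.70, where 13 N is well above the 4 N friction. Handing in.

```bash
python3 -c "
from cell import r
print(r.current_t()); r.hand_in()"
```

```text
33.4833
the job is handed in; nothing more can be done
```

I placed the beaker upright on the balance pan under the spout and let go of it. Then I turned the tap lever until it met its open stop and handed in at 33.5 s of the 72 s allowed. The hand-in gives no verdict, so whether it passed is not confirmed.

- **Beaker:** The last check put the rim centre at (568.0, 187.4) mm from the top camera and (566.1, 188.9) mm from the side camera. My working spout estimate is (567, 188) mm, and the rim stood at about 118 mm, so it is upright on the pan. The separate spout measurements differed by up to 7 mm in y: 186–187 mm from the balance, pipe and top pan fit, but 193 mm from the side pan fit. The tolerance is 15 mm.
- **Tap lever:** While pushing, the force stayed at 2–3 N up to a commanded 1.675 rad, then rose to 8 N and 13 N at 1.70–1.725 rad. I took that as the open stop.
- **Lever angle from the cameras:** The readings did not fully agree. The grip's direction gave 1.71–1.77 rad and the angle from pivot to grip centre gave 1.62–1.66 rad. That averages about 1.69 rad, but the lowest readings are right at the 1.63 rad threshold, so I relied on the force stop.
- **Other containers:** The jar and amber bottle measured within about 1 mm of where they began. I judged the tip box unmoved from the picture only. The arm was clear of everything at hand-in.

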